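# Clamp an enclosure in the drill jig with the star knob

### The arm

A 6-joint arm with a two-finger parallel gripper is mounted at the origin on the work surface. World frame = base frame: x ahead of the robot, y to its left, z up, the work surface at z = 0. Lengths are in m, angles in rad, forces in N, time in s.
With the tool pointing down it reaches from about 0.4 to 0.825 m from the base axis. Payload 7 kg.
Tool frame: the origin (TCP) lies on the centre line of the jaws, within the pads' length; the fingertips stand 25 mm ahead of it and the grasp point (between the pads) lies 6 mm ahead of it; z points along the fingers, y is the line along which they close (so a half turn about z gives the same grasp; the last joint's range is limited). The gripper opens to 88 mm and grips with 3 to 60 N. Pads are 19 mm wide; open, the fingers measure 130 mm over their backs; the gripper's body (78 mm by 193 mm) begins 47 mm behind the grasp point.
Start: joints at [1.539, 0.359, 0.012, 0, -1.224, -0.288], TCP at [0.212, 0.641, 0.252] pointing down, gripper open.
Joint ranges: [-3.07, 3.07], [-1.43, 2.12], [-1.02, 1.25], [-3.03, 1.67], [-3.05, -0], [-3.03, 3.03]. Speed limits (rad/s): [2.39, 2.39, 3.01, 3.14, 3.14, 3.14].

### API

Orientations are given as [roll, pitch, yaw] about the fixed x, y, z axes, in that order (R = Rz(yaw) Ry(pitch) Rx(roll)).
In Python, from station import readout, vision, arm gives the robot as it stands. The module is installed in compiled form; this text tells all that it offers.
- The arm moves only by the tool carry_out, never from a script. Its argument "commands" is a list of rows, each an object with "dp": the shift along the tool's x, y, z in m, a list of three; "rotation": the turn, a rotation vector about the tool's x, y, z in degrees, a list of three. In form: [{"dp": [dx, dy, dz], "rotation": [wx, wy, wz]}, ...]. A call has 1 to 8 rows; each row shifts and turns the commanded pose from where the row before left it, along the tool's axes as they then stand; what a row does not reach is not made up. A row lasts 1/8 s, in which the tool goes at most 62.5 mm and 10.7 degrees, less where a joint would pass 70% of its speed; a pose out of reach is approached as far as the arm can. A call with a gripper value outside its range is refused whole. "grip" is the finger opening in m, from 0 to 0.0876, set as the call begins (left out, the last holds). The fingers move at their own pace and stop on an object; "force" is the grip in N (left out, the last holds). Time passes only in rows, so rows that do not move let the fingers close. It gives the time, the measured TCP pose, the force, the opening and the grip force at its end, in the units of the state.
- readout.get_state(): the state, without advancing time (a new reading comes with each control period).
- vision.grab_frame(name): name is "scene" or "side" or "wrist"; returns (picture, depth): 420x560x3 uint8, red, green, blue; 420x560 float32, m along the optical axis (not along the pixel's ray), 0 where there is no reading.
- vision.calibration(name): a dict with "fovy" (degrees; the focal length in pixels is half the picture's height over the tangent of half this angle, whatever the lens; pixels are square), "cx", "cy" (the principal point, pixels), "origin" and "attitude" of the camera in the world; the wrist camera has in their place "mount" (4x4, takes a point from camera to tool coordinates, whose origin is the TCP and whose axes are the flange's). Camera axes: x right, y down, z forward; pixel columns grow to the right and rows downward; lengths in m; the calibration is good to about 2 mm. A picture is of the moment at which its call begins: read the wrist's pose just before it. calibration takes no time and is no camera call.
- arm.job_done(): hands the job in; it is judged then, once.
Trained networks look in the newest picture that a camera, given by its name, has taken for a name from the list of things; names that differ only in an ending like _2 or _b are one class to them, and where a whole thing is asked for, a point or a joint stands for the part that bears it (a point fixed in the world has none). Each returns a list of dicts, best first, with "score" (0 to 1); they miss things now and then, are a little off and sometimes report something else, mostly with a low value. They report only what shows in the picture. A call takes as long as a camera call. They do not tell look-alikes from the thing itself.
- vision.trace(label, camera): "pixels" (420x560 bool, what is visible of it) and "position" ([row, column] in pixels, amid what is visible of it).
The state is a dict: "t": time; "q": joint angles; "qd": joint speeds; "joint_efforts": joint torques, N m; "eef_pos": TCP position; "ee_rot": TCP orientation; "force": force on the tool from outside, world axes, zero at the start; "moment": the same for the moment, N m; "width": finger opening in m; "gripper_force": force on a finger pad.
Only numpy, scipy, OpenCV 4.12 (cv2) and the standard library are available. Lean on these libraries where they do the work, as an engineer would, in place of code of your own. Each camera call takes 0.05 s, during which the arm holds its last target. There are 200 camera calls.

### The job

Clamp the black enclosure in the drill jig. Slide the slotted clamp strap by its peg as far as it goes towards the enclosure, so that its nose is over the flange; then, without taking the star knob off its stud, start its thread: press it down lightly and turn it backwards (anticlockwise from above) until you feel the thread drop with a click, then run it forwards (clockwise) until it holds the strap down with the rubber pad under the nose squeezed about half way on the flange, never squashed flat. Let go, and leave the enclosure and the other things on the bench where they are.

Things in the scene. Friction and masses are not known exactly. Their poses are not given: they have to be found in the camera images.
- strap_peg (a point): upright dark steel peg, 14 mm in diameter, 34 mm tall, on the tail of the steel clamp strap: the handle for sliding it. Point: half-way up the peg, 17 mm above the strap's top. Its +y points along the strap towards nose and enclosure, z up. Strap 50 mm wide, 8 mm thick, slotted around the stud; peg to stud axis 85 mm (fully forward) to 135 mm (fully back). About 3 N moves it
- strap_slide (a joint): how far the strap has been slid towards the enclosure, in m: 0 fully back, 0.050 at the stop (end of the slot at the stud), where the nose lies over the enclosure's flange
- strap_pad (a joint): how far the rubber pad under the strap's nose is squeezed, in m: 0 free, 0.003 flat; about 6 N per mm. The strap floats on a soft spring (2 N to start, 7 N at the bottom) with the pad 10 mm above the flange, and must be pressed down these 10 mm before the pad is squeezed
- knob_mid (a point): black star knob, four round lobes, 64 mm across lobes, 47 mm across the hollows between them (fingers fit in), 36 mm tall, 90 g, loose on the stud with 1 mm side play, held up clear of the thread by the floating strap it stands on. Point: on its axis, 22 mm above its underside; lobes run from 10 to 34 mm above it. x and y point to lobes, z up. Once threaded it stays as turned when let go
- knob_lobe (a point): centre of one lobe of that knob (the one on its +x), 23 mm from its axis, at the height of knob_mid
- stud_axis (a point): centre of the stud's flat top (18 mm plain nose, seen in the knob's bore). Right-hand 3-start thread, 2.4 mm per rad. Pressed 1.5 mm down, the knob rides level on flat thread ends; turned back up to 1.7 rad it drops 5 mm into the entry, 0.3 rad before a hard stop. Keep it pressed for the first 0.4 rad forward; knob_mid 26 mm below this point: pad meets flange, 27.5 mm: half squeezed
- enclosure: black enclosure to be clamped, 120 x 120 x 71 mm, flange 6 mm thick, 60 mm wide, 20 mm long towards the stud, lying loose in the jig's nest; origin at the centre of its underside, z up, -y towards the stud. Its near wall is 96 mm from the stud's axis. Above it is the jig's bush plate, up to 115 mm above the bench
- washer: spare steel washer, 44 mm across, 5 mm thick, on the jig's 15 mm base plate beside the strap; to be left alone; origin at the centre of its underside
- hex_key: small hex key, 70 mm long, on the jig's base plate on the other side of the strap; to be left alone
- spare_knob: a second star knob of the same kind standing on the bench, not on a stud; to be left alone; origin at the centre of its underside
- oil_bottle: white plastic bottle of cutting oil, 56 mm in diameter, 150 mm tall, on the bench; to be left alone; origin at the centre of its underside
Things that resemble listed ones, but are neither listed nor needed, are in the scene too. What is shaped like the part that bears knob_mid but pink is not meant.

How it is judged:
By the outcome, as a careful person would: the job done as asked, in the order asked, and still so for the second after the job is handed in, with the robot touching nothing.
It also fails if it takes over 72 s, if anything falls off the work surface, if the arm or the gripper's body presses on something with over 40 N, if the wrist force passes 120 N, or if a joint passes its speed limit or range.

## Working session

There is one attempt and no reset: what is moved stays moved. The work goes in short steps, Python scripts to look and compute and a tool call to move; the robot and the scene stay as the last step left them, time stands still between calls to the robot, and variables do not carry over. Pictures are saved under pics/ and viewed, at most 10 in all, crops included, and the job is handed in when it is done.

Besides the shell and the picture viewer there is one more tool, called as name(argument=value, ...), one argument or row to a line, values as JSON. carry_out: Moves the arm, as the interface text tells. Its arguments: {"type":"object","properties":{"commands":{"type":"array"},"grip":{"type":"number"},"force":{"type":"number"}},"required":["commands"]}

```bash
mkdir -p pics; cat > h.py <<'E'
import numpy as np, cv2
from station import readout, vision, arm
from scipy.spatial.transform import Rotation as R
def cam(name):
    c=vision.calibration(name); return c
def pose(c,st=None):
    if 'mount' in c:
        M=np.array(c['mount']); T=np.eye(4); T[:3,:3]=rot(st['ee_rot']); T[:3,3]=st['eef_pos']; return T@M
    T=np.eye(4); T[:3,:3]=rot(c['attitude']); T[:3,3]=c['origin']; return T
def rot(a):
    a=np.array(a); return a if a.shape==(3,3) else R.from_euler('xyz',a).as_matrix()
def cloud(name):
    st=readout.get_state(); c=cam(name); p,d=vision.grab_frame(name)
    f=210/np.tan(np.radians(c['fovy'])/2); v,u=np.mgrid[:420,:560]
    P=np.stack([(u-c['cx'])/f*d,(v-c['cy'])/f*d,d],-1); T=pose(c,st)
    return p,d,P@T[:3,:3].T+T[:3,3]
E
python3 - <<'E'
from h import *
print(readout.get_state())
for n in ['scene','side','wrist']:
    c=cam(n); print(n,c)
    p,d,W=cloud(n); np.savez(n,p=p,d=d,W=W); cv2.imwrite(f'pics/{n}0.png',p[...,::-1])
    for l in ['strap_peg','knob_mid','stud_axis','washer','hex_key','spare_knob','enclosure']:
        try:
            for r in vision.trace(l,n)[:4]:
                m=r['pixels']&(d>0); print(n,l,round(r['score'],2),np.round(r['position']),m.sum(),np.round(np.median(W[m],0),3),'zmax',round(float(np.percentile(W[m][:,2],95)),3))
        except Exception as e: print(n,l,e)
E
```

```text
{'t': 0.0, 'q': array([ 1.53911290e+00,  3.59397394e-01,  1.10648669e-02, -3.62402906e-04,
       -1.22411475e+00, -2.88097079e-01]), 'qd': array([-0.00055081, -0.00059654,  0.00034328, -0.00036808,  0.00201458,
       -0.00093887]), 'joint_efforts': array([ 1.67765702e-04, -5.82711446e+01,  2.93071425e+01,  6.99704468e+00,
        7.23727353e-03, -1.47802734e-04]), 'eef_pos': array([0.21207097, 0.6403433 , 0.25061627]), 'ee_rot': array([ 3.13991294e+00, -1.42488547e-04, -3.19903804e-01]), 'force': array([-0.03110629, -0.45419826, -0.48716659]), 'moment': array([-0.02682855,  0.03161627,  0.02774576]), 'gripper_force': 0.0, 'width': 0.08746561384508765}
scene {'fovy': 54.71716094505552, 'cx': 287.0001062371395, 'cy': 212.83080027508163, 'origin': array([ 1.03156176, -0.19388206,  0.79702638]), 'attitude': array([-2.50434499,  0.01289365,  1.14781612])}
scene strap_peg 0.69 [245. 229.] 1167 [ 0.543 -0.121  0.041] zmax 0.054
scene strap_peg 0.64 [202. 300.] 1687 [0.516 0.059 0.071] zmax 0.088
scene knob_mid 0.83 [280. 330.] 565 [0.706 0.035 0.033] zmax 0.037
scene knob_mid 0.79 [220. 2
[... 875 characters left out ...]
b_mid 0.85 [223. 285.] 538 [ 0.514 -0.057  0.074] zmax 0.079
side knob_mid 0.67 [211. 354.] 426 [ 0.692 -0.092  0.033] zmax 0.038
side spare_knob 0.84 [189. 128.] 398 [0.4   0.368 0.032] zmax 0.038
side enclosure 0.6 [213. 236.] 2313 [0.477 0.054 0.06 ] zmax 0.088
wrist {'fovy': 61.426491803503595, 'cx': 283.3731682260575, 'cy': 213.1049729908782, 'mount': array([[-4.54146354e-04, -9.54600421e-01, -2.97888955e-01,
         8.14013039e-02],
       [ 9.99999864e-01, -3.56846493e-04, -3.81016072e-04,
        -7.24135683e-04],
       [ 2.57417474e-04, -2.97889088e-01,  9.54600453e-01,
        -1.33111939e-01],
       [ 0.00000000e+00,  0.00000000e+00,  0.00000000e+00,
         1.00000000e+00]])}
```

View pics/scene0.png

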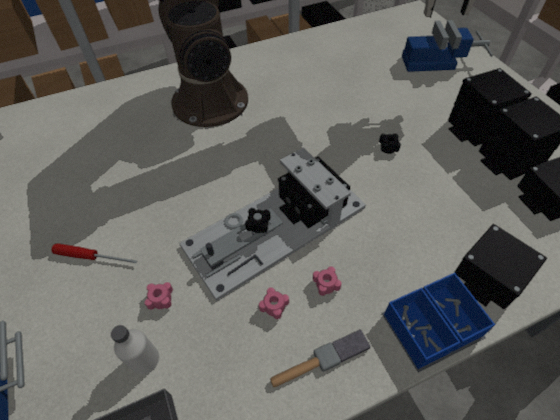

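View pics/side0.png

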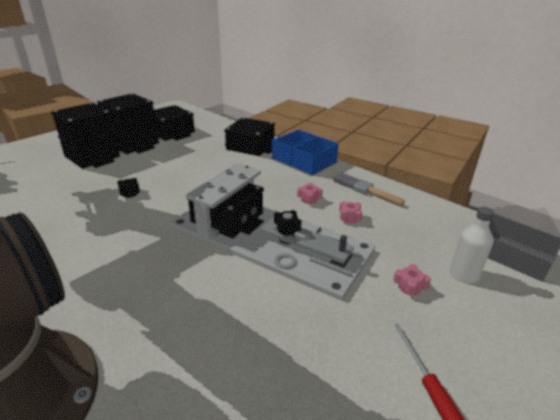

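The scene picture shows the jig with peg near (row 248, col 210), the star knob near (220, 257) and enclosure under the bush plate near (190, 312). The oil bottle is at (345, 135); the pink knobs are decoys, and the black one at (143, 390) is the spare. The side view agrees. Next I work out the geometry.

```bash
python3 - <<'E'
from h import *
for n in ['scene','side']:
    z=np.load(n+'.npz'); W=z['W']; p=z['p'].astype(int)
    X,Y,Z=W[...,0],W[...,1],W[...,2]
    reg=(X>.35)&(X<.72)&(Y>-.3)&(Y<.25)
    pl=reg&(abs(Z-.015)<.004)&(z['d']>0)
    m=pl.astype(np.uint8); k,l,s,c=cv2.connectedComponentsWithStats(m); i=1+np.argmax(s[1:,4])
    r=cv2.minAreaRect((W[l==i][:,:2]*1000).astype(np.float32)); print(n,'plate',r)
    t=reg&(Z>.06)&(Z<.082)
    k,l,s,c=cv2.connectedComponentsWithStats(t.astype(np.uint8))
    for i in range(1,k):
        if s[i,4]>15: print(s[i,4],c[i].round(),W[l==i].mean(0).round(3),W[l==i][:,2].max().round(3),p[l==i].mean().round())
E
```

```text
scene plate ((513.9287109375, -1.4454193115234375), (172.44497680664062, 420.0355529785156), 11.301538467407227)
239 [301. 202.] [0.522 0.059 0.07 ] 0.082 8.0
77 [335. 210.] [0.575 0.12  0.071] 0.081 67.0
445 [258. 219.] [ 0.528 -0.047  0.074] 0.081 25.0
49 [209. 246.] [ 0.549 -0.166  0.071] 0.077 47.0
side plate ((513.3966064453125, -2.6946868896484375), (171.1092529296875, 420.611083984375), 11.292737007141113)
584 [228. 210.] [0.462 0.061 0.071] 0.082 35.0
41 [190. 203.] [0.425 0.144 0.069] 0.079 52.0
475 [287. 220.] [ 0.517 -0.052  0.074] 0.082 40.0
74 [342. 239.] [ 0.544 -0.169  0.071] 0.078 71.0
```

carry_out(
  commands=[
    {"dp":[0.034,0.038,0],"rotation":[0,0,0]},
    {"dp":[0.034,0.038,0],"rotation":[0,0,0]},
    {"dp":[0.034,0.038,0],"rotation":[0,0,0]},
    {"dp":[0.034,0.038,0],"rotation":[0,0,0]},
    {"dp":[0.034,0.038,0],"rotation":[0,0,0]},
    {"dp":[0.034,0.038,0],"rotation":[0,0,0]},
    {"dp":[0.034,0.038,0],"rotation":[0,0,0]},
    {"dp":[0.034,0.038,0],"rotation":[0,0,0]},
  ],
)

```text
t: 2.2
eef_pos: [0.3752, 0.2652, 0.252]
ee_rot: [-3.141, -0.0, -0.319]
force: [1.0, -0.0, 0.1]
width: 0.0874
gripper_force: 0.0
```

carry_out(
  commands=[
    {"dp":[0.034,0.038,0],"rotation":[0,0,0]},
    {"dp":[0.034,0.038,0],"rotation":[0,0,0]},
    {"dp":[0.034,0.038,0],"rotation":[0,0,0]},
    {"dp":[0.034,0.038,0],"rotation":[0,0,0]},
    {"dp":[0.034,0.038,0],"rotation":[0,0,0]},
    {"dp":[0.034,0.038,0],"rotation":[0,0,0]},
    {"dp":[0.034,0.038,0],"rotation":[0,0,0]},
    {"dp":[0.034,0.038,0],"rotation":[0,0,0]},
  ],
)

```text
t: 3.2
eef_pos: [0.5381, -0.1092, 0.2519]
ee_rot: [-3.141, -0.001, -0.32]
force: [1.0, 0.9, 0.2]
width: 0.0875
gripper_force: 0.0
```

carry_out(
  commands=[
    {"dp":[0,0,0],"rotation":[0,0,10]},
    {"dp":[0,0,0],"rotation":[0,0,10]},
    {"dp":[0,0,0],"rotation":[0,0,10]},
    {"dp":[0,0,0],"rotation":[0,0,10]},
    {"dp":[0,0,0],"rotation":[0,0,10]},
    {"dp":[0,0,0],"rotation":[0,0,10]},
    {"dp":[0,0,0],"rotation":[0,0,0]},
  ],
)

```text
t: 4.08
eef_pos: [0.5375, -0.1074, 0.2517]
ee_rot: [-3.141, -0.0, -1.366]
force: [0.0, 0.3, -0.3]
width: 0.0875
gripper_force: 0.0
```

```bash
python3 - <<'E'
from h import *
p,d,W=cloud('wrist'); np.savez('w1',p=p,d=d,W=W); cv2.imwrite('pics/w1.png',p[...,::-1])
for l in ['strap_peg','knob_mid','knob_lobe','stud_axis','washer','hex_key']:
    for r in vision.trace(l,'wrist')[:2]:
        m=r['pixels']&(d>0); print(l,round(r['score'],2),np.round(r['position']),m.sum(),np.round(np.median(W[m],0),4),np.percentile(W[m][:,2],[5,50,95]).round(4))
X,Y,Z=W[...,0],W[...,1],W[...,2]
for lo,hi in [(.066,.085),(.036,.05)]:
    k,l,s,c=cv2.connectedComponentsWithStats(((Z>lo)&(Z<hi)&(d>0)).astype(np.uint8))
    for i in range(1,k):
        if s[i,4]>60: 
            Q=W[l==i]; print(lo,s[i,4],c[i].round(),Q.mean(0).round(4),np.percentile(Q[:,2],[5,50,95]).round(4),cv2.minAreaRect((Q[:,:2]*1000).astype(np.float32)))
E
```

```text
strap_peg 0.76 [168. 286.] 5956 [ 0.5406 -0.128   0.0411] [0.0398 0.0411 0.0427]
strap_peg 0.4 [180. 284.] 31695 [ 0.5418 -0.1129  0.0155] [0.014  0.0155 0.0418]
knob_mid 0.74 [266. 118.] 1306 [0.6944 0.0181 0.0326] [0.0069 0.0326 0.0368]
knob_mid 0.66 [174. 121.] 2517 [ 0.6991 -0.0873  0.0341] [0.0054 0.0341 0.037 ]
knob_lobe 0.95 [171. 124.] 2575 [ 0.6991 -0.0867  0.034 ] [0.0011 0.034  0.037 ]
knob_lobe 0.83 [252. 284.] 2145 [ 0.5255 -0.0517  0.0755] [0.0593 0.0755 0.0778]
stud_axis 0.73 [167. 288.] 6145 [ 0.5401 -0.127   0.0411] [0.0397 0.0411 0.0428]
stud_axis 0.58 [180. 286.] 31920 [ 0.5416 -0.1126  0.0155] [0.014  0.0155 0.0418]
washer 0.84 [199. 346.] 835 [ 0.4688 -0.0904  0.0198] [0.0151 0.0198 0.0211]
washer 0.34 [179. 285.] 32362 [ 0.5416 -0.1119  0.0155] [0.0139 0.0155 0.0419]
hex_key 0.84 [173. 234.] 494 [ 0.5906 -0.11    0.0205] [0.0176 0.0205 0.0222]
0.066 210 [286. 129.] [ 0.5479 -0.166   0.0746] [0.0725 0.0748 0.0762] ((547.81494140625, -165.8843536376953), (13.138773918151855, 13.316221237182617), 57.183319091796875)
0.066 2250 [285. 258.] [ 0.5246 -0.0482  0.0758] 
[... 960 characters left out ...]
), 10.666614532470703)
0.036 232 [301. 282.] [ 0.4988 -0.0084  0.0411] [0.04   0.0411 0.0423] ((503.91705322265625, -10.860774040222168), (22.942440032958984, 25.72317886352539), 12.668636322021484)
0.036 154 [121. 283.] [0.6907 0.0358 0.0366] [0.036  0.0365 0.0375] ((691.1567993164062, 35.71623992919922), (17.24982452392578, 30.083580017089844), 11.29426097869873)
0.036 133 [217. 363.] [0.5719 0.1134 0.0432] [0.0373 0.0431 0.0492] ((572.4560546875, 122.12028503417969), (12.705463409423828, 29.3270320892334), 10.841047286987305)
0.036 107 [351. 361.] [0.4187 0.0796 0.0431] [0.0371 0.0429 0.0492] ((420.337158203125, 83.84315490722656), (21.30541229248047, 9.766275405883789), 67.0201644897461)
```

View pics/w1.png

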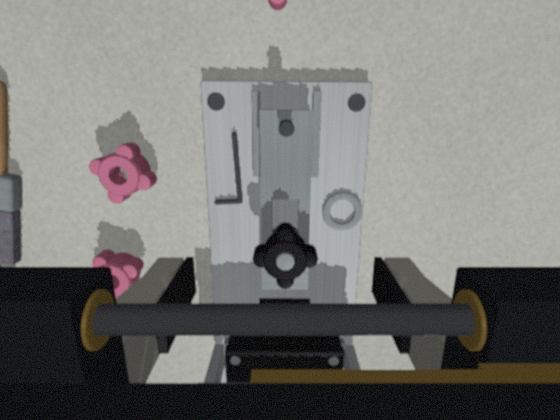

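The wrist view shows the peg at (128, 286), the knob at (258, 285) with lobes along and across the strap, the hex key on the left and the washer on the right. There is room beside the peg for the fingers. Moving to the peg.

carry_out(
  commands=[
    {"dp":[0.03,0.001,0.03],"rotation":[0,0,0.4]},
    {"dp":[0.0295,0.0007,0.04],"rotation":[0,0,0]},
    {"dp":[0,0,0.04],"rotation":[0,0,0]},
    {"dp":[0,0,0.04],"rotation":[0,0,0]},
    {"dp":[0,0,0.028],"rotation":[0,0,0]},
    {"dp":[0,0,0],"rotation":[0,0,0]},
  ],
  grip=0.05,
)

```text
t: 5.18
eef_pos: [0.5462, -0.1661, 0.0715]
ee_rot: [3.137, 0.001, -1.374]
force: [0.5, 0.4, -0.1]
width: 0.0502
gripper_force: 0.0
```

carry_out(
  commands=[
    {"dp":[0,0,0],"rotation":[0,0,0]},
    {"dp":[0,0,0],"rotation":[0,0,0]},
    {"dp":[0,0,0],"rotation":[0,0,0]},
    {"dp":[0,0,0],"rotation":[0,0,0]},
    {"dp":[0,0,0],"rotation":[0,0,0]},
  ],
  grip=0.005,
  force=12,
)

```text
t: 5.8
eef_pos: [0.5474, -0.1662, 0.0738]
ee_rot: [3.141, -0.0, -1.374]
force: [-1.1, -0.1, 0.7]
width: 0.0133
gripper_force: 12.0
```

Peg is held (13.3 mm). Sliding forward about 36 mm (tool −x).

carry_out(
  commands=[
    {"dp":[-0.006,0,0],"rotation":[0,0,0]},
    {"dp":[-0.006,0,0],"rotation":[0,0,0]},
    {"dp":[-0.006,0,0],"rotation":[0,0,0]},
    {"dp":[-0.006,0,0],"rotation":[0,0,0]},
    {"dp":[-0.005,0,0],"rotation":[0,0,0]},
    {"dp":[-0.003,0,0],"rotation":[0,0,0]},
    {"dp":[0,0,0],"rotation":[0,0,0]},
  ],
)

```text
t: 6.68
eef_pos: [0.5411, -0.1342, 0.0734]
ee_rot: [3.141, 0.001, -1.374]
force: [-1.6, 0.1, 0.9]
width: 0.0133
gripper_force: 12.0
```

carry_out(
  commands=[
    {"dp":[-0.002,0,0],"rotation":[0,0,0]},
    {"dp":[-0.001,0,0],"rotation":[0,0,0]},
    {"dp":[0,0,0],"rotation":[0,0,0]},
  ],
)

```text
t: 7.05
eef_pos: [0.5406, -0.1318, 0.0735]
ee_rot: [3.141, 0.0, -1.374]
force: [-2.5, -3.2, 0.6]
width: 0.0137
gripper_force: 12.0
```

carry_out(
  commands=[
    {"dp":[-0.0015,0,0],"rotation":[0,0,0]},
    {"dp":[-0.0015,0,0],"rotation":[0,0,0]},
    {"dp":[0,0,0],"rotation":[0,0,0]},
  ],
)

```text
t: 7.42
eef_pos: [0.5401, -0.1289, 0.0736]
ee_rot: [3.141, -0.0, -1.374]
force: [-2.7, -4.9, 0.7]
width: 0.0133
gripper_force: 12.0
```

carry_out(
  commands=[
    {"dp":[-0.0015,0,0],"rotation":[0,0,0]},
    {"dp":[-0.0015,0,0],"rotation":[0,0,0]},
    {"dp":[0,0,0],"rotation":[0,0,0]},
  ],
)

```text
t: 7.8
eef_pos: [0.5399, -0.1277, 0.074]
ee_rot: [3.141, -0.002, -1.374]
force: [-0.8, -17.5, 1.9]
width: 0.0137
gripper_force: 12.0
```

carry_out(
  commands=[
    {"dp":[0,0,0],"rotation":[0,0,0]},
    {"dp":[0,0,0],"rotation":[0,0,0]},
    {"dp":[0,0,0],"rotation":[0,0,0]},
    {"dp":[0,0,-0.05],"rotation":[0,0,0]},
    {"dp":[0,0,-0.05],"rotation":[0,0,0]},
    {"dp":[0,0,0],"rotation":[0,0,0]},
    {"dp":[0,0,0],"rotation":[0,0,0]},
  ],
  grip=0.04,
)

```text
t: 8.68
eef_pos: [0.5396, -0.1255, 0.1736]
ee_rot: [-3.141, 0.0, -1.374]
force: [-0.2, -0.9, -0.7]
width: 0.0399
gripper_force: 0.0
```

```bash
python3 - <<'E'
from h import *
p,d,W=cloud('wrist'); np.savez('w2',p=p,d=d,W=W); cv2.imwrite('pics/w2.png',p[...,::-1])
X,Y,Z=W[...,0],W[...,1],W[...,2]
k,l,s,c=cv2.connectedComponentsWithStats(((Z>.066)&(Z<.085)&(d>0)).astype(np.uint8))
for i in range(1,k):
    if s[i,4]>100: Q=W[l==i]; print(s[i,4],c[i].round(),Q.mean(0).round(4),cv2.minEnclosingCircle((Q[:,:2]*1000).astype(np.float32)),cv2.minAreaRect((Q[:,:2]*1000).astype(np.float32)),np.percentile(Q[:,2],[5,50,95]).round(4))
# knob fit of 4-lobe model to the top-ish points
i=[j for j in range(1,k) if s[j,4]>100 and abs(W[l==j].mean(0)-[.523,-.046,.075]).max()<.015][0]
Q=W[l==i]; Q=Q[Q[:,2]>.071][:,:2]*1000
from scipy.optimize import minimize
def f(v):
    a=v[2]+np.arange(4)*np.pi/2; C=v[:2]+23*np.c_[np.cos(a),np.sin(a)]
    # occupancy IoU on 1mm grid
    m=((G[:,None]-C)**2).sum(-1).min(1)<81; m|=((G-v[:2])**2).sum(1)<23.5**2
    m&=((G-v[:2])**2).sum(1)>81
    return -(m&O).sum()/(m|O).sum()
g=np.arange(-45,46,1.); G=np.stack(np.meshgrid(g,g),-1).reshape(-1,2)+np.round(Q.mean(0))
from scipy.spatial import cKDTree
O=cKDTree(Q).query(G)[0]<0.8
O&=(((G-Q.mean(0))**2).sum(1)>64)
b=min((f([G[:,0].mean()+x,G[:,1].mean()+y,t]),x+G[:,0].mean(),y+G[:,1].mean(),np.degrees(t)) for x in np.arange(-5,5.1,1) for y in np.arange(-5,5.1,1) for t in np.radians(np.arange(0,90,3)))
print(b)
m=(abs(X-.523)<.009)&(abs(Y+.046)<.009)&(d>0); print('bore z',np.percentile(Z[m],[5,25,50,75,95]))
E
```

```text
343 [284. 218.] [ 0.5408 -0.1299  0.074 ] ((540.5822143554688, -128.92922973632812), 6.958418369293213) ((540.5485229492188, -129.1005859375), (13.487849235534668, 13.088404655456543), 18.104686737060547) [0.0685 0.0746 0.0761]
489 [284. 296.] [ 0.5288 -0.0693  0.0727] ((527.5463256835938, -60.81195831298828), 15.894166946411133) ((529.0836791992188, -67.96994018554688), (31.701948165893555, 16.979923248291016), 12.120892524719238) [0.0669 0.0738 0.0757]
698 [284. 345.] [ 0.5205 -0.0296  0.0764] ((521.6194458007812, -33.153297424316406), 19.491228103637695) ((520.6387329101562, -27.068387985229492), (38.6987190246582, 25.9743595123291), 9.864781379699707) [0.074  0.0767 0.0781]Traceback (most recent call last):
  File "<stdin>", line 8, in <module>
IndexError: list index out of range
```

View pics/w2.png

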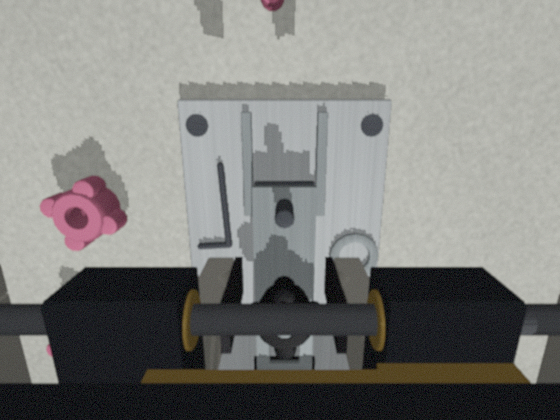

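The peg is now at (214, 284) and the strap is fully forward. The knob, near row 300, is hidden behind the gripper, so I raise for a clear view.

carry_out(
  commands=[
    {"dp":[0.01,0,-0.04],"rotation":[0,0,0]},
    {"dp":[0,0,-0.04],"rotation":[0,0,0]},
    {"dp":[0,0,0],"rotation":[0,0,0]},
    {"dp":[0,0,0],"rotation":[0,0,0]},
  ],
  grip=0.0876,
)

```text
t: 9.22
eef_pos: [0.541, -0.1355, 0.2522]
ee_rot: [3.14, 0.001, -1.374]
force: [-0.0, -0.5, -0.0]
width: 0.0744
gripper_force: 0.0
```

```bash
cat > fit.py <<'E'
from h import *
from scipy.spatial import cKDTree
def fit(W,d,zlo,tag):
    X,Y,Z=W[...,0],W[...,1],W[...,2]
    s=(abs(X-.524)<.04)&(abs(Y+.046)<.045)&(Z>zlo)&(Z<.085)&(d>0)
    Q=W[s][:,:2]*1000; c0=np.array([523.,-46.])
    g=np.arange(-42,43,1.); G=np.stack(np.meshgrid(g,g),-1).reshape(-1,2)+c0
    O=cKDTree(Q).query(G)[0]<0.8
    def f(v):
        a=v[2]+np.arange(4)*np.pi/2; C=v[:2]+23*np.c_[np.cos(a),np.sin(a)]
        r2=((G-v[:2])**2).sum(1)
        m=(((G[:,None]-C)**2).sum(-1).min(1)<81)|(r2<23.5**2); k=r2>100
        return -(m&O&k).sum()/((m|O)&k).sum()
    b=min((f([c0[0]+x,c0[1]+y,t]),x+c0[0],y+c0[1],np.degrees(t)) for x in np.arange(-6,6.1,1) for y in np.arange(-6,6.1,1) for t in np.radians(np.arange(0,90,3)))
    print(tag,b,len(Q))
    m=(np.hypot(X-b[1]/1e3,Y-b[2]/1e3)<.007)&(d>0); print('bore z',np.percentile(Z[m],[5,25,50,75,95]).round(4),m.sum(),'top',np.percentile(Z[s],[25,50,75,90]).round(4))
E
python3 - <<'E'
from fit import *
z=np.load('w1.npz'); fit(z['W'],z['d'],.058,'w1')
p,d,W=cloud('wrist'); np.savez('w3',p=p,d=d,W=W); cv2.imwrite('pics/w3.png',p[180:330,180:400,::-1].repeat(3,0).repeat(3,1))
fit(W,d,.058,'w3'); fit(W,d,.068,'w3')
E
```

```text
w1 (np.float64(-0.9198161389172625), np.float64(524.0), np.float64(-46.0), np.float64(12.000000000000002)) 2425
bore z [0.0782 0.0787 0.0791 0.0795 0.0802] 159 top [0.0744 0.0761 0.0772 0.0783]
w3 (np.float64(-0.8046914839367669), np.float64(524.0), np.float64(-45.0), np.float64(12.000000000000002)) 2175
bore z [0.078  0.0787 0.0791 0.0796 0.0803] 147 top [0.074  0.0761 0.0774 0.0783]
w3 (np.float64(-0.8021472392638037), np.float64(524.0), np.float64(-45.0), np.float64(12.000000000000002)) 1914
bore z [0.078  0.0787 0.0791 0.0796 0.0803] 147 top [0.0748 0.0764 0.0775 0.0785]
```

View pics/w3.png

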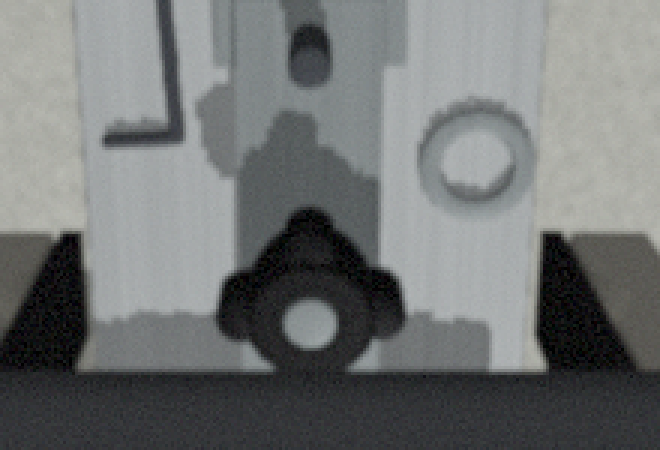

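The crop shows the knob at centre with its lobes along and across the strap (bore at crop (322, 310)), unturned; the strap nose is under it going forward, and the washer and hex key are undisturbed. Checking bush-plate clearance.

```bash
python3 - <<'E'
from h import *
u=np.array([-.196,.981]); v=np.array([.981,.196])
for n in ['scene','side','w1']:
    z=np.load(n+'.npz'); Q=z['W'][z['d']>0]; r=Q[:,:2]-[.524,-.0455]; a=r@u; b=r@v
    for lo,hi in [(.095,.12),(.08,.09)]:
        m=(Q[:,2]>lo)&(Q[:,2]<hi)&(abs(b)<.1)&(a>0)&(a<.25)
        if m.sum()>20: print(n,lo,m.sum(),'along',np.percentile(a[m],[1,5,50,99]).round(3),'across',np.percentile(b[m],[1,99]).round(3),Q[m][:,2].max().round(3))
E
```

```text
scene 0.095 1948 along [0.121 0.122 0.153 0.19 ] across [-0.086  0.085] 0.118
scene 0.08 883 along [0.094 0.096 0.116 0.215] across [-0.06   0.085] 0.09
side 0.095 1590 along [0.119 0.12  0.15  0.189] across [-0.088  0.083] 0.119
side 0.08 779 along [0.004 0.094 0.113 0.165] across [-0.087  0.057] 0.09
w1 0.095 52 along [0.12  0.121 0.121 0.122] across [0.035 0.086] 0.103
w1 0.08 2950 along [0.095 0.095 0.106 0.133] across [-0.059  0.06 ] 0.088
```

carry_out(
  commands=[
    {"dp":[-0.046,0,0.01],"rotation":[0,0,0]},
    {"dp":[-0.0456,-0.001,0.01],"rotation":[0,0,0]},
    {"dp":[0,0,0.02],"rotation":[0,0,10]},
    {"dp":[0,0,0.02],"rotation":[0,0,10]},
    {"dp":[0,0,0.02],"rotation":[0,0,10]},
    {"dp":[0,0,0.02],"rotation":[0,0,10]},
    {"dp":[0,0,0],"rotation":[0,0,4.3]},
    {"dp":[0,0,0],"rotation":[0,0,0]},
  ],
  grip=0.076,
)

```text
t: 10.28
eef_pos: [0.5238, -0.0458, 0.1521]
ee_rot: [3.14, -0.002, -2.146]
force: [-0.7, -0.1, -0.8]
width: 0.076
gripper_force: 0.0
```

carry_out(
  commands=[
    {"dp":[0,0,0.025],"rotation":[0,0,0]},
    {"dp":[0,0,0.025],"rotation":[0,0,0]},
    {"dp":[0,0,0.015],"rotation":[0,0,0]},
    {"dp":[0,0,0.008],"rotation":[0,0,0]},
    {"dp":[0,0,0],"rotation":[0,0,0]},
    {"dp":[0,0,0],"rotation":[0,0,0]},
  ],
)

```text
t: 11.02
eef_pos: [0.5252, -0.0455, 0.0812]
ee_rot: [-3.141, 0.001, -2.147]
force: [0.5, 0.8, 0.3]
width: 0.0758
gripper_force: 0.0
```

carry_out(
  commands=[
    {"dp":[0,0,0.002],"rotation":[0,0,0]},
    {"dp":[0,0,0],"rotation":[0,0,0]},
    {"dp":[0,0,0],"rotation":[0,0,0]},
    {"dp":[0,0,0],"rotation":[0,0,0]},
    {"dp":[0,0,0],"rotation":[0,0,0]},
    {"dp":[0,0,0],"rotation":[0,0,0]},
  ],
  grip=0.04,
  force=20,
)

```text
t: 11.78
eef_pos: [0.5243, -0.0458, 0.0785]
ee_rot: [3.141, -0.001, -2.147]
force: [-2.9, -0.0, 1.9]
width: 0.0426
gripper_force: 16.3
```

carry_out(
  commands=[
    {"dp":[0,0,0],"rotation":[0,0,0]},
    {"dp":[0,0,0.001],"rotation":[0,0,0]},
    {"dp":[0,0,0.001],"rotation":[0,0,0]},
    {"dp":[0,0,0],"rotation":[0,0,0]},
    {"dp":[0,0,0],"rotation":[0,0,0]},
  ],
  grip=0.03,
  force=25,
)

```text
t: 12.4
eef_pos: [0.5244, -0.0458, 0.0766]
ee_rot: [3.141, -0.001, -2.147]
force: [-3.5, 1.0, 5.1]
width: 0.0419
gripper_force: 20.0
```

carry_out(
  commands=[
    {"dp":[0,0,0.0005],"rotation":[0,0,-5]},
    {"dp":[0,0,0],"rotation":[0,0,-5]},
    {"dp":[0,0,0],"rotation":[0,0,0]},
  ],
)

```text
t: 12.78
eef_pos: [0.5244, -0.0457, 0.0764]
ee_rot: [3.141, -0.0, -1.971]
force: [-5.9, 1.4, 7.5]
width: 0.0419
gripper_force: 20.9
```

carry_out(
  commands=[
    {"dp":[0,0,0],"rotation":[0,0,-5]},
    {"dp":[0,0,0],"rotation":[0,0,-5]},
    {"dp":[0,0,0],"rotation":[0,0,0]},
  ],
)

```text
t: 13.15
eef_pos: [0.5244, -0.0457, 0.0764]
ee_rot: [3.141, -0.0, -1.797]
force: [-5.3, 1.0, 9.0]
width: 0.0419
gripper_force: 20.9
```

carry_out(
  commands=[
    {"dp":[0,0,0],"rotation":[0,0,-5]},
    {"dp":[0,0,0],"rotation":[0,0,-5]},
    {"dp":[0,0,0],"rotation":[0,0,0]},
  ],
)

```text
t: 13.52
eef_pos: [0.5243, -0.0457, 0.0764]
ee_rot: [3.141, -0.0, -1.622]
force: [-6.1, 1.3, 8.8]
width: 0.042
gripper_force: 20.9
```

```bash
python3 -c "
from h import *
s=readout.get_state(); print(s['moment'],s['force'],s['q'])"
```

```text
[0.35045899 2.06620292 0.01403933] [-6.0505081   1.33315193  8.79390728] [ 2.86009287e-01  3.02379938e-01 -5.32624321e-01  5.32740901e-05
 -7.36300975e-01 -3.37435554e-01]
```

carry_out(
  commands=[
    {"dp":[0,0.0005,0],"rotation":[0,0,-5]},
    {"dp":[0,0,0],"rotation":[0,0,-5]},
    {"dp":[0,0,0],"rotation":[0,0,0]},
  ],
)

```text
t: 13.9
eef_pos: [0.5242, -0.0457, 0.0765]
ee_rot: [-3.141, -0.0, -1.448]
force: [-4.4, 0.8, 7.7]
width: 0.042
gripper_force: 21.5
```

carry_out(
  commands=[
    {"dp":[0,0,0],"rotation":[0,0,-5]},
    {"dp":[0,0,0],"rotation":[0,0,-5]},
    {"dp":[0,0,0],"rotation":[0,0,0]},
  ],
)

```text
t: 14.28
eef_pos: [0.5242, -0.0456, 0.0763]
ee_rot: [-3.142, -0.0, -1.273]
force: [-3.8, 0.3, 6.0]
width: 0.0418
gripper_force: 21.5
```

carry_out(
  commands=[
    {"dp":[0,0,0.0005],"rotation":[0,0,-5]},
    {"dp":[0,0,0],"rotation":[0,0,-5]},
    {"dp":[0,0,0],"rotation":[0,0,0]},
  ],
)

```text
t: 14.65
eef_pos: [0.5242, -0.0457, 0.0755]
ee_rot: [3.142, -0.0, -1.1]
force: [-3.1, -1.7, 1.1]
width: 0.0422
gripper_force: 21.5
```

carry_out(
  commands=[
    {"dp":[0,0,0.001],"rotation":[0,0,0]},
    {"dp":[0,0,0.001],"rotation":[0,0,0]},
    {"dp":[0,0,0],"rotation":[0,0,0]},
  ],
)

```text
t: 15.02
eef_pos: [0.5242, -0.0457, 0.0736]
ee_rot: [-3.142, -0.0, -1.101]
force: [-2.0, -0.4, 4.7]
width: 0.0418
gripper_force: 21.5
```

carry_out(
  commands=[
    {"dp":[0,0,0.001],"rotation":[0,0,0]},
    {"dp":[0,0,0.001],"rotation":[0,0,0]},
    {"dp":[0,0,0],"rotation":[0,0,0]},
  ],
)

```text
t: 15.4
eef_pos: [0.5243, -0.0458, 0.0721]
ee_rot: [-3.141, -0.0, -1.1]
force: [-5.9, -1.7, 10.4]
width: 0.0418
gripper_force: 22.1
```

```bash
python3 - <<'E'
from h import *
u=np.array([-.196,.981]); v=np.array([.981,.196])
for n in ['scene','side']:
    z=np.load(n+'.npz')
    p,d,W=cloud(n); cv2.imwrite(f'pics/{n}1.png',p[170:290,180:360,::-1].repeat(4,0).repeat(4,1))
    for w,dd,t in ((z['W'],z['d'],'before'),(W,d,'now')):
        Q=w[dd>0]; r=Q[:,:2]-[.524,-.0455]; a=r@u; b=r@v
        for lo,hi in [(-.125,-.09),(-.08,-.045)]:
            m=(a>lo)&(a<hi)&(abs(b)<.02)&(Q[:,2]>.025)&(Q[:,2]<.05); print(n,t,lo,m.sum(),np.percentile(Q[m][:,2],[10,50,90]).round(4) if m.sum()>5 else '')
E
```

```text
scene before -0.125 216 [0.0395 0.041  0.0423]
scene before -0.08 216 [0.0393 0.0409 0.0426]
scene now -0.125 83 [0.0316 0.0347 0.0375]
scene now -0.08 223 [0.0329 0.0347 0.0365]
side before -0.125 187 [0.0414 0.0425 0.0436]
side before -0.08 190 [0.0412 0.0425 0.0435]
side now -0.125 104 [0.0318 0.0362 0.0408]
side now -0.08 197 [0.0352 0.0363 0.0374]
```

View pics/side1.png

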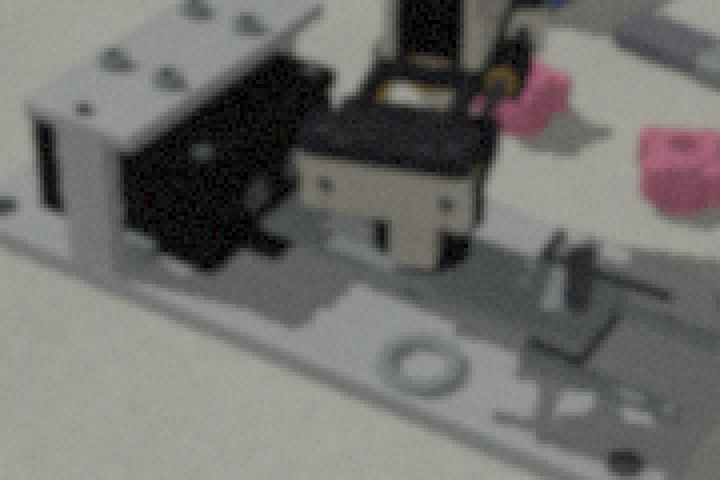

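The strap has come down about 6.3 mm (1.5 + 5 expected), so the thread has dropped in. In the crop the gripper sits on the knob at (230, 420) and the washer is in place at (360, 425). Running forward now.

carry_out(
  commands=[
    {"dp":[0,0,0.0003],"rotation":[0,0,7]},
    {"dp":[0,0,0.0003],"rotation":[0,0,7]},
    {"dp":[0,0,0.0003],"rotation":[0,0,7]},
    {"dp":[0,0,0.0003],"rotation":[0,0,7]},
    {"dp":[0,0,0],"rotation":[0,0,0]},
  ],
)

```text
t: 16.12
eef_pos: [0.5244, -0.046, 0.071]
ee_rot: [-3.141, -0.0, -1.591]
force: [-4.6, -2.7, 10.1]
width: 0.0417
gripper_force: 22.7
```

```bash
cat > strap.py <<'E'
from h import *
u=np.array([-.196,.981]); v=np.array([.981,.196])
s=readout.get_state(); print(s['moment'][2],s['q'][5])
for n in ['scene','side']:
    p,d,W=cloud(n); Q=W[d>0]; r=Q[:,:2]-[.524,-.0455]; a=r@u; b=r@v
    m=(a>-.08)&(a<-.045)&(abs(b)<.02)&(Q[:,2]>.02)&(Q[:,2]<.05); print(n,m.sum(),np.median(Q[m][:,2]).round(4),Q[m][:,2].mean().round(4))
E
python3 strap.py
```

```text
-0.07559581694655818 -0.3065875382032684
scene 218 0.0334 0.0335
side 193 0.035 0.0351
```

carry_out(
  commands=[
    {"dp":[0,0,0.0003],"rotation":[0,0,8]},
    {"dp":[0,0,0.0003],"rotation":[0,0,8]},
    {"dp":[0,0,0.0003],"rotation":[0,0,8]},
    {"dp":[0,0,0.0003],"rotation":[0,0,8]},
    {"dp":[0,0,0.0003],"rotation":[0,0,8]},
    {"dp":[0,0,0.0003],"rotation":[0,0,8]},
    {"dp":[0,0,0.0003],"rotation":[0,0,8]},
    {"dp":[0,0,0],"rotation":[0,0,0]},
  ],
)

```text
t: 17.23
eef_pos: [0.5244, -0.0459, 0.0688]
ee_rot: [-3.141, 0.0, -2.569]
force: [-3.6, -3.6, 8.8]
width: 0.0423
gripper_force: 22.7
```

```bash
python3 strap.py
```

```text
-0.07343546043463672 -1.2841993705163406
scene 146 0.0312 0.0314
side 193 0.0329 0.033
```

carry_out(
  commands=[
    {"dp":[0,0,0.0003],"rotation":[0,0,8]},
    {"dp":[0,0,0.0003],"rotation":[0,0,8]},
    {"dp":[0,0,0.0003],"rotation":[0,0,8]},
    {"dp":[0,0,0.0003],"rotation":[0,0,7]},
    {"dp":[0,0,0.0003],"rotation":[0,0,7]},
    {"dp":[0,0,0],"rotation":[0,0,0]},
  ],
)

```text
t: 18.08
eef_pos: [0.5244, -0.046, 0.0675]
ee_rot: [-3.141, 0.001, 3.052]
force: [-4.7, -2.4, 10.4]
width: 0.0417
gripper_force: 23.1
```

```bash
python3 strap.py
```

```text
-0.12821757145139734 -1.9471749705102932
scene 224 0.03 0.0301
side 188 0.0316 0.0317
```

carry_out(
  commands=[
    {"dp":[0,0,-0.001],"rotation":[0,0,0]},
    {"dp":[0,0,0],"rotation":[0,0,0]},
    {"dp":[0,0,0],"rotation":[0,0,0]},
    {"dp":[0,0,0],"rotation":[0,0,0]},
  ],
  grip=0.0876,
)

```text
t: 18.68
eef_pos: [0.5243, -0.0455, 0.0676]
ee_rot: [3.142, 0.0, 3.054]
force: [0.2, 0.1, 0.1]
width: 0.0763
gripper_force: 0.0
```

carry_out(
  commands=[
    {"dp":[0,0,-0.03],"rotation":[0,0,0]},
    {"dp":[0,0,-0.05],"rotation":[0,0,0]},
    {"dp":[0.03,0,-0.05],"rotation":[0,0,0]},
    {"dp":[0.032,0,-0.054],"rotation":[0,0,0]},
    {"dp":[0,0,0],"rotation":[0,0,0]},
    {"dp":[0,0,0],"rotation":[0,0,0]},
    {"dp":[0,0,0],"rotation":[0,0,0]},
  ],
)

```text
t: 19.55
eef_pos: [0.4623, -0.0403, 0.2502]
ee_rot: [-3.141, -0.002, 3.054]
force: [0.5, 1.0, -0.3]
width: 0.0879
gripper_force: 0.0
```

```bash
python3 strap.py; python3 - <<'E'
from h import *
u=np.array([-.196,.981]); v=np.array([.981,.196])
p,d,W=cloud('wrist'); np.savez('w4',p=p,d=d,W=W); cv2.imwrite('pics/w4.png',p[...,::-1])
print(readout.get_state()['eef_pos'])
for n in ['w1','w4']:
    z=np.load(n+'.npz'); Q=z['W'][z['d']>0]; r=Q[:,:2]-[.524,-.0455]; a=r@u; b=r@v; rr=np.hypot(a,b); Z=Q[:,2]
    def q(t,m): print(n,t,m.sum(),np.percentile(Z[m],[25,50,75]).round(4) if m.sum()>5 else '')
    q('stud',rr<.006); q('knobring',(rr>.012)&(rr<.017)&(Z>.05))
    q('strap',(a>-.075)&(a<-.04)&(abs(b)<.02)&(Z>.02)&(Z<.05))
    q('strapnose',(a>.035)&(a<.06)&(abs(b)<.022)&(Z>.02)&(Z<.05)); q('plate',(a>-.1)&(a<.05)&(abs(b)>.035)&(abs(b)<.08)&(Z<.018)&(Z>.01))
E
```

```text
0.014477927234004997 -1.997531960978353
scene 219 0.031 0.0311
side 193 0.0327 0.0328
[ 0.46247573 -0.04034417  0.25032917]
w1 stud 117 [0.0787 0.0791 0.0795]
w1 knobring 457 [0.0766 0.077  0.0775]
w1 strap 1072 [0.0406 0.0411 0.0416]
w1 strapnose 317 [0.0407 0.0411 0.0415]
w1 plate 9538 [0.0146 0.0151 0.0156]
w4 stud 115 [0.0787 0.0791 0.0796]
w4 knobring 409 [0.0668 0.0673 0.0677]
w4 strap 1088 [0.0309 0.0313 0.0318]
w4 strapnose 424 [0.0304 0.0312 0.0318]
w4 plate 8000 [0.0146 0.0151 0.0156]
```

View pics/w4.png

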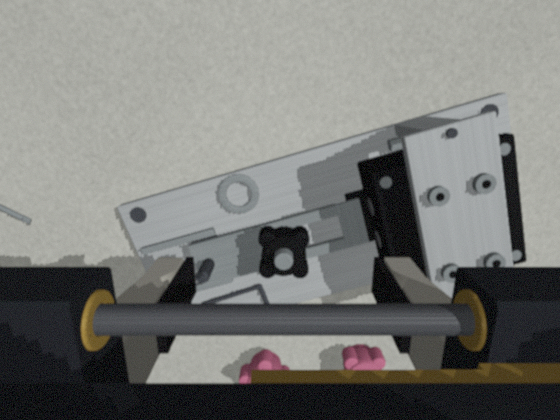

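The view shows the knob at (252, 284) still on its stud, with the strap nose over the flange and the washer in place. Once released, the strap rode up about 1 mm through thread play, leaving knob_mid about 25.8 mm below the stud top. It needs about 1.7 mm (41°) more, so I regrip without pressing.

carry_out(
  commands=[
    {"dp":[-0.032,0,0.05],"rotation":[0,0,0]},
    {"dp":[-0.03,0,0.05],"rotation":[0,0,0]},
    {"dp":[0,0,0.03],"rotation":[0,0,0]},
    {"dp":[0,0,0.03],"rotation":[0,0,0]},
    {"dp":[0,0,0.021],"rotation":[0,0,0]},
    {"dp":[0,0,0],"rotation":[0,0,0]},
    {"dp":[0,0,0],"rotation":[0,0,0]},
  ],
  grip=0.076,
)

```text
t: 20.58
eef_pos: [0.5248, -0.0457, 0.0709]
ee_rot: [-3.141, 0.0, 3.054]
force: [-0.0, 0.4, -0.1]
width: 0.0757
gripper_force: 0.0
```

carry_out(
  commands=[
    {"dp":[0,0,0],"rotation":[0,0,0]},
    {"dp":[0,0,0],"rotation":[0,0,0]},
    {"dp":[0,0,0],"rotation":[0,0,0]},
    {"dp":[0,0,0],"rotation":[0,0,0]},
    {"dp":[0,0,0],"rotation":[0,0,0]},
    {"dp":[0,0,0],"rotation":[0,0,0]},
  ],
  grip=0.03,
  force=22,
)

```text
t: 21.32
eef_pos: [0.5243, -0.0458, 0.0707]
ee_rot: [-3.141, 0.0, 3.054]
force: [-1.2, -2.0, 3.8]
width: 0.042
gripper_force: 18.0
```

carry_out(
  commands=[
    {"dp":[0,0,0.0003],"rotation":[0,0,7]},
    {"dp":[0,0,0.0003],"rotation":[0,0,7]},
    {"dp":[0,0,0.0003],"rotation":[0,0,7]},
    {"dp":[0,0,0.0003],"rotation":[0,0,7]},
    {"dp":[0,0,0.0003],"rotation":[0,0,7]},
    {"dp":[0,0,0.0002],"rotation":[0,0,6]},
    {"dp":[0,0,0],"rotation":[0,0,0]},
  ],
)

```text
t: 22.2
eef_pos: [0.5242, -0.0458, 0.0691]
ee_rot: [-3.141, 0.0, 2.337]
force: [-2.3, -1.8, 5.9]
width: 0.042
gripper_force: 19.4
```

```bash
python3 strap.py
```

```text
-0.13190675433389396 -2.6617201113790903
scene 219 0.0296 0.0297
side 195 0.0311 0.0312
```

carry_out(
  commands=[
    {"dp":[0,0,0],"rotation":[0,0,0]},
    {"dp":[0,0,0],"rotation":[0,0,0]},
    {"dp":[0,0,0],"rotation":[0,0,0]},
    {"dp":[0,0,0],"rotation":[0,0,0]},
  ],
  grip=0.0876,
)

```text
t: 22.8
eef_pos: [0.5243, -0.0456, 0.0687]
ee_rot: [-3.142, -0.0, 2.338]
force: [-0.1, -0.4, -0.0]
width: 0.0763
gripper_force: 0.0
```

carry_out(
  commands=[
    {"dp":[0,0,-0.03],"rotation":[0,0,0]},
    {"dp":[0,0,-0.05],"rotation":[0,0,0]},
    {"dp":[0.03,0,-0.05],"rotation":[0,0,0]},
    {"dp":[0.032,0,-0.05],"rotation":[0,0,0]},
    {"dp":[0,0,0],"rotation":[0,0,0]},
    {"dp":[0,0,0],"rotation":[0,0,0]},
    {"dp":[0,0,0],"rotation":[0,0,0]},
  ],
)

```text
t: 23.68
eef_pos: [0.4808, -0.0014, 0.2476]
ee_rot: [-3.139, -0.001, 2.338]
force: [-0.1, 0.6, 0.5]
width: 0.0875
gripper_force: 0.0
```

```bash
python3 strap.py; cat > chk.py <<'E'
from h import *
import sys
u=np.array([-.196,.981]); v=np.array([.981,.196])
p,d,W=cloud('wrist'); cv2.imwrite(f'pics/{sys.argv[1]}.png',p[...,::-1]); print(readout.get_state()['eef_pos'])
Q=W[d>0]; r=Q[:,:2]-[.524,-.0455]; a=r@u; b=r@v; rr=np.hypot(a,b); Z=Q[:,2]
def q(t,m): print(t,m.sum(),np.percentile(Z[m],[25,50,75]).round(4) if m.sum()>5 else '')
q('stud',rr<.006); q('knobring',(rr>.012)&(rr<.017)&(Z>.05))
q('strap',(a>-.075)&(a<-.04)&(abs(b)<.02)&(Z>.02)&(Z<.05))
q('strapnose',(a>.035)&(a<.06)&(abs(b)<.022)&(Z>.02)&(Z<.05)); q('plate',(a>-.1)&(a<.05)&(abs(b)>.035)&(abs(b)<.08)&(Z<.018)&(Z>.01))
E
python3 chk.py w5
```

```text
0.006650424578443508 -2.7815948114912774
scene 218 0.0296 0.0297
side 191 0.0311 0.0313
[ 0.48109355 -0.0014293   0.24772261]
stud 122 [0.0785 0.0789 0.0795]
knobring 397 [0.0652 0.0657 0.0661]
strap 957 [0.0293 0.0298 0.0302]
strapnose 422 [0.0291 0.0297 0.0302]
plate 7459 [0.0146 0.0151 0.0156]
```

View pics/w5.png

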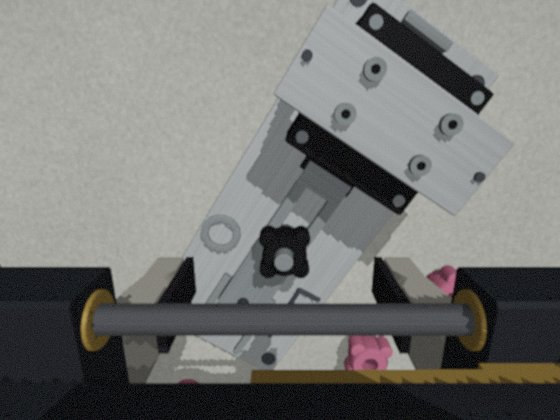

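The picture shows the knob on its stud at (252, 284), the strap nose over the flange near (175, 325), and the washer (233, 220) and enclosure in place. The strap is 11.3 mm down, so the pad is squeezed about 1.3–1.4 mm of 3. The robot is clear, so I hand the job in.

```bash
python3 -c "
from station import arm
print(arm.job_done())"
```

```text
the job is handed in; nothing more can be done
None
```

The enclosure is clamped and the job handed in at about 24 s: strap slid forward to its stop, knob threaded and let go, and the pad squeezed about 1.3–1.4 mm of its 3 mm (measured from strap and knob height, not seen directly).

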